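# Fetch the salt shaker from under the wire rack with the reacher

### The arm

A 6-joint arm with a two-finger parallel gripper is mounted at the origin on the work surface. World frame = base frame: x ahead of the robot, y to its left, z up, the work surface at z = 0. Lengths are in m, angles in degrees, forces in N, time in s.
With the tool pointing down it reaches from about 0.3 to 1 m from the base axis. Payload 5.1 kg.
Tool frame: the origin (TCP) lies at the very end of the fingers, on their centre line; the grasp point (between the pads) lies 19 mm behind it; z points along the fingers, y is the line along which they close (so a half turn about z gives the same grasp; the last joint's range is limited). The gripper opens to 95 mm and grips with 3 to 60 N. Pads are 20 mm wide; open, the fingers measure 119 mm over their backs; the gripper's body (75 mm by 180 mm) begins 59 mm behind the grasp point.
Start: joints at [-76.696, 7.093, 94.555, -0, 78.352, -4.733], TCP at [0.201, -0.618, 0.215] pointing down, gripper open.
Joint ranges: [-149.61, 149.61], [-58.7, 133.49], [1.44, 155.28], [-77.14, 257.14], [18.33, 153.61], [-166.67, 166.67]. Speed limits (degrees/s): [147.25, 147.25, 180, 180, 180, 180].

### API

Orientations are given as a 3x3 rotation matrix whose columns are the frame's x, y, z axes.
In Python, from bench import manip gives the robot as it stands.
- The arm moves only by the shell command python3 -m jog 'ROWS' [FORCE]. ROWS is text: rows parted by semicolons, each of 7 numbers parted by spaces: the turn, a rotation vector about the world's x, y, z in rad, then the shift along the world's x, y, z in mm, then the finger opening in mm, from 0 to 95.1. In form: wx wy wz dx dy dz grip; .... A call has 1 to 12 rows; each row is the pose to reach, as a shift and turn from the pose commanded when the call began; what a row does not reach only later rows make up. A row lasts 1/12 s, in which the tool goes at most 41.7 mm and 7.16 degrees, less where a joint would pass 70% of its speed; a pose out of reach is approached as far as the arm can. A call with a gripper value outside its range is refused whole. The fingers move at their own pace and stop on an object; FORCE is the grip in N (left out, the last holds). Time passes only in rows, so rows that repeat a pose let the fingers close. It gives the time, the measured TCP pose, the force, the opening and the grip force at its end, in the units of the state.
- manip.get_state(): the state, without advancing time (a new reading comes with each control period).
- manip.get_image(name): name is "side" or "top" or "wrist"; returns a dict with "color" (384x512x3 uint8, blue, green, red), "depth" (384x512 float32, m along the optical axis (not along the pixel's ray), 0 where there is no reading), "camera_matrix" (3x3 intrinsics, pixels), "dist" ([k1, k2, p1, p2, k3] as OpenCV has them; the pictures are not rectified), "origin" and "rotation" of the camera in the world; the wrist camera has in their place "T_tool_cam" (4x4, takes a point from camera to tool coordinates, whose origin is the TCP and whose axes are the flange's). Camera axes: x right, y up, looking along -z (the intrinsics and any distortion apply to the point x, -y, -z); pixel columns grow to the right and rows downward; lengths in m; the calibration is good to about 2 mm. A picture is of the moment at which its call begins: read the wrist's pose just before it.
- manip.sign_off(): hands the job in; it is judged then, once.
The state is a dict: "t": time; "joints": joint angles; "dq": joint speeds; "effort": joint torques, N m; "ee_pos": TCP position; "tool_rot": TCP orientation; "contact_force": force on the tool from outside, world axes, zero at the start; "ft_torque": the same for the moment, N m; "opening": finger opening in m; "finger_force": force on a finger pad.
Only numpy, scipy, OpenCV 4.12 (cv2) and the standard library are available. Lean on these libraries where they do the work, as an engineer would, in place of code of your own. Each camera call takes 0.05 s, during which the arm holds its last target. There are 200 camera calls.

### The job

The small salt shaker has got pushed under the low wire rack. Take the reacher from its holder, reach in at a slant from the front, squeeze its trigger so that its jaws close on the shaker, and bring it out and set it down gently, upright, in the shallow metal tray, never touching the shaker with your own fingers. Then hang the reacher back upright in its holder and leave the other things where they are.

Things in the scene. Friction and masses are not known exactly. Their poses are not given: they have to be found in the camera images.
- reacher: Loose hand-held reacher, 0.18 kg, 178 mm long: two parallel steel rails (8 mm in x, 6 in y), grip blocks on top, jaws below. Origin: midway between the open jaws' tips; z up the tool, y squeeze direction. Jaws: z 0-60 mm, 16 wide in x, 5 thick; inner faces 50 mm apart when free, outer 60. Starts hanging upright in the holder with its yaw, tips 15 mm over the counter.
- reacher_grip (a point): Grip point on the reacher, 152 mm up its z axis, midway between two black blocks (z 125 to 178 mm, 24 mm wide in x): the fixed handle at -y, the moving trigger at +y. Their flat outer faces are 50 mm apart in y when free. Trigger and +y jaw are one piece: squeezing the faces together closes the jaws by the same amount.
- reacher_collar (a point): Centre of the underside of the reacher's flat black collar, 110 mm up its z axis; the collar is 72 mm in x, 44 mm in y, 6 mm thick. The reacher hangs by it.
- trigger (a joint): How far the trigger is squeezed, 0 (free, jaws 50 mm apart) to 0.024 m (jaws 26 mm apart). A spring pushes it out with 10.5 N at 0, rising to 19 N at 0.024. Squeezed by about 4 mm the reacher can be carried by its grip, jaws 46 mm apart and open; the shaker is gripped at about 0.018 m.
- holder: Aluminium holder fixed to the counter. Origin: centre of its underside, z up. Base 100 mm in x, 130 in y, 8 thick. Two level prongs run along y (-59 to 65 mm) at x 17 to 33 mm on both sides; an upright at y -65 to -53 mm, no higher than the prongs, carries them; the +y end is open.
- slot (a point): Middle of the slot between the holder's prongs, level with their tops, 125 mm straight above the holder's origin. Slot 34 mm wide in x. The reacher's rails pass through it, its collar rests on the prongs. The reacher can be lifted straight up out (the jaws pass through the slot) and lowered back the same way, or raised a little and drawn out at the open +y end.
- shaker: Small white china salt shaker with a domed steel top, a round cylinder 32 mm across and 46 mm high, straight-sided up to 36 mm, 0.05 to 0.1 kg. Origin: centre of its underside. It starts standing on the counter under the rack, 25 to 45 mm behind the rack's front edge.
- rack: Low wire rack fixed to the counter. Origin: on the counter below the middle of its front edge (nearest the robot); x from front to back, y along the front. 220 mm deep, 340 wide (y -170 to 170). Front edge: an 8 mm bar, underside 92 mm and top 100 mm above the counter; wires 34 mm apart run front to back. 10 mm legs at the corners only; open on all sides.
- tray: Shallow aluminium tray fixed to the counter, 200 mm in x, 160 mm in y, rim 25 mm high, walls 4 mm thick. Origin: centre of its underside. Tray and holder stand one on the robot's left, one on its right, either way round.
- tray_in (a point): Centre of the tray's inner floor (top face).
- ramekin: White bowl 72 mm across, 40 mm high, under the rack farther back than the shaker. Origin: centre of its underside. A bystander.
- mill: Wooden pepper mill 54 mm across, 140 mm high, on the counter. Origin: centre of its underside. A bystander.
- jar: Glass jar with a steel lid, 70 mm across, 90 mm high, on the counter. Origin: centre of its underside. A bystander.
There are look-alikes about, which are no part of the job. There is more than one size of the holder; the job needs the larger. Leave any orange look-alike of the reacher alone.

How it is judged (in metres and radians):
On the way, in this order (a step that is already met when the one before it is completed fails the run):
1. the shaker is gripped between the reacher's jaws, trigger squeezed, and is lifted clear of the counter (contact force between reacher and shaker above 0.5 N and value of joint trigger above 0.01 m and height (world z) of shaker above 0.004 m and contact force between shaker and rack below 0.5 N), for 0.2 s.
2. the shaker stands upright on the tray's floor, let go by the jaws (x of shaker in the frame of tray between -0.085 and 0.085 m and y of shaker in the frame of tray between -0.065 and 0.065 m and z of shaker in the frame of tray below 0.009 m and angle between shaker's own z axis and vertical below 0.15 rad and contact force between reacher and shaker below 0.1 N), for 0.2 s.
At the end, for the whole second after the job is handed in: The shaker stands upright (within 0.15 rad) on the tray's floor, at rest; the reacher hangs at rest by its collar on the holder's prongs, upright (within 0.12 rad), its origin within 40 mm of the holder's centre horizontally and 10 to 20 mm above the counter, its trigger free (under 3 mm) (all of step 2 and horizontal distance between reacher and holder below 0.04 m and z of reacher in the frame of holder between 0.01 and 0.02 m and angle between reacher's own z axis and vertical below 0.12 rad and linear speed of each of shaker, reacher below 0.02 m/s and value of joint trigger below 0.003 m); the robot touches nothing.
It fails at once if the robot's fingers or arm touch the shaker (contact force between any of the fingers, the arm and shaker above 0.5 N).
It fails at once if the shaker is dropped (falls free of the jaws faster than 0.45 m/s) (linear speed of shaker above 0.45 m/s and contact force between reacher and shaker below 0.05 N).
It fails at once if the ramekin, the mill or the jar is moved more than 20 mm (distance of any of ramekin, mill, jar from where it was at the start of the episode above 0.02 m).
It also fails if it takes over 58 s, if anything falls off the work surface, if the arm or the gripper's body presses on something with over 40 N, if the wrist force passes 120 N, or if a joint passes its speed limit or range.

## Working session

There is one attempt and no reset: what is moved stays moved. The work goes in short steps, Python scripts to look and compute and a shell command to move; the robot and the scene stay as the last step left them, time stands still between calls to the robot, and variables do not carry over. Pictures are saved under pics/ and viewed, at most 13 in all, crops included, and the job is handed in when it is done.

```bash
ls; mkdir -p pics
cat > h.py <<'E'
import numpy as np, cv2
from bench import manip
def grab(n):
    s=manip.get_state(); d=manip.get_image(n); d['s']=s
    if 'T_tool_cam' in d:
        T=np.eye(4);T[:3,:3]=np.array(s['tool_rot']).reshape(3,3);T[:3,3]=s['ee_pos'];T=T@np.array(d['T_tool_cam'])
        d['origin']=T[:3,3];d['rotation']=T[:3,:3]
    return d
def rays(d,uv):
    p=cv2.undistortPoints(np.array(uv,float).reshape(-1,1,2),np.array(d['camera_matrix']),np.array(d['dist']))[:,0]
    r=np.c_[p[:,0],-p[:,1],-np.ones(len(p))]
    return r@np.array(d['rotation']).reshape(3,3).T
def plane(d,uv,z):
    r=rays(d,uv);o=np.array(d['origin']);return o+r*((z-o[2])/r[:,2])[:,None]
def cloud(d):
    v,u=np.mgrid[0:384,0:512];r=rays(d,np.c_[u.ravel(),v.ravel()])
    return (np.array(d['origin'])+r*d['depth'].reshape(-1,1)).reshape(384,512,3)
E
python3 - <<'E'
from h import *
import pickle
for n in ['side','top','wrist']:
    d=grab(n); pickle.dump(d,open(n+'0.pkl','wb')); print(n,np.round(d['origin'],3),np.round(d['rotation'],2).tolist(),d['camera_matrix'][0][0],d['s']['t'])
    cv2.imwrite(f'pics/{n}0.png',d['color'])
a=[cv2.imread(f'pics/{n}0.png') for n in ['side','top']]
print(manip.get_state())
E
```

```text
pics
side [-0.058  0.661  0.663] [[-0.8, 0.29, -0.52], [-0.6, -0.42, 0.68], [-0.02, 0.86, 0.51]] 399.37686825293935 0.0
top [ 0.365 -0.061  1.677] [[-0.01, 1.0, -0.1], [-1.0, -0.01, -0.01], [-0.02, 0.1, 1.0]] 467.3513454370814 0.05
wrist [ 0.282 -0.592  0.382] [[0.31, 0.91, 0.28], [-0.95, 0.3, 0.09], [-0.0, -0.3, 0.95]] 300.0160146138458 0.1
{'t': 0.15, 'joints': array([-7.66961267e+01,  7.12357559e+00,  9.46153035e+01, -1.28643990e-03,
        7.83495158e+01, -4.73153485e+00]), 'dq': array([-0.04108012, -0.02823501, -0.2116794 , -0.09164491,  0.08185329,
       -0.00565852]), 'effort': array([ 7.79705942e-05, -4.18194652e+01, -3.60470545e+01,  7.74847646e-02,
        4.68164950e-02, -1.06599978e-04]), 'ee_pos': array([ 0.20110952, -0.61759778,  0.21369282]), 'tool_rot': array([[ 9.50863976e-01,  3.09608716e-01, -3.76417705e-04],
       [ 3.09608927e-01, -9.50862805e-01,  1.49631741e-03],
       [ 1.05351316e-04, -1.53933660e-03, -9.99998810e-01]]), 'contact_force': array([0.41802158, 0.14402553, 0.55825055]), 'ft_torque': array([ 0.00352333, -0.0020842 ,  0.02459256]), 'finger_force': 0.0, 'opening': 0.09506307702340733}
```

View pics/top0.png

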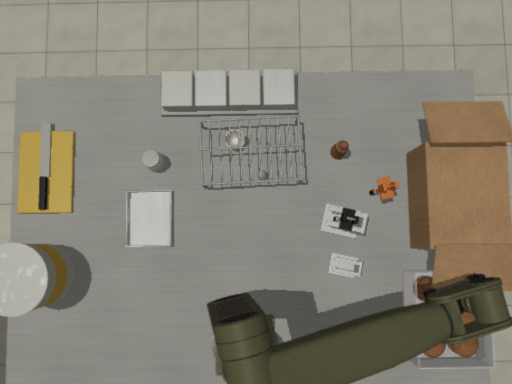

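View pics/side0.png

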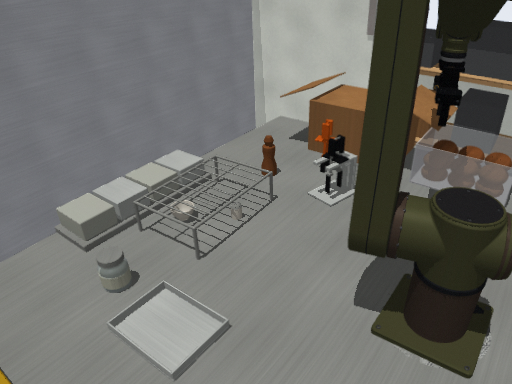

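Top view: the reacher (black) hangs in the larger holder at (345,220), an empty smaller holder is at (346,265), and the orange look-alike is at (385,188). The rack is at (252,152) with its front bar near row 186 and the shaker near (263,174). The ramekin is at (235,140), the mill at (340,150), the jar at (152,160) and the tray at (150,219). The side view agrees: reacher (337,165), shaker (237,212).

Candidates for the reacher: black (345,220) or orange (385,188), so I choose black. Holder: (345,220) or (346,265), so I choose the larger at (345,220). I'll check both in a crop.

Run:
```python
from h import *
import pickle
d=pickle.load(open('top0.pkl','rb'));s=pickle.load(open('side0.pkl','rb'))
c1=cv2.resize(d['color'][185:285,310:410],(500,500),interpolation=cv2.INTER_CUBIC)
c2=cv2.resize(d['color'][105:205,190:310],None,fx=2.5,fy=2.5,interpolation=cv2.INTER_CUBIC)
c3=cv2.resize(s['color'][170:260,190:290],None,fx=2.5,fy=2.5,interpolation=cv2.INTER_CUBIC)
im=np.zeros((500,800,3),np.uint8);im[:,:500]=c1;im[:250,500:800]=c2;im[250:475,500:750]=c3
cv2.imwrite('pics/crop1.png',im)
P=cloud(d)
for n,(u,v) in dict(tray=(150,219),rackfront=(252,186),mill=(342,145),jar=(152,158),ramekin=(235,140)).items(): print(n,P[v,u].round(3),plane(d,[(u,v)],0).round(3))
hsv=cv2.cvtColor(d['color'],cv2.COLOR_BGR2HSV)
roi=np.zeros((384,512),bool);roi[195:245,315:375]=1
dark=roi&(d['color'].max(2)<45)
Q=P[dark];print('dark',len(Q))
for z0,z1 in((.1,.135),(.135,.2),(.165,.21)):
    m=(Q[:,2]>z0)&(Q[:,2]<z1);q=Q[m];print(z0,len(q),np.median(q,0).round(3) if len(q) else'',q.min(0).round(3) if len(q) else '',q.max(0).round(3) if len(q) else '')
    if len(q)>4:print(cv2.minAreaRect((q[:,:2]*1000).astype(np.float32)))
# holder aluminum
g=roi&(d['color'].min(2)>120)
for z0,z1 in((-.01,.03),(.1,.14)):
    q=P[g];q=q[(q[:,2]>z0)&(q[:,2]<z1)];print('hold',len(q));
    if len(q)>4:print(q[:,2].mean(),cv2.minAreaRect((q[:,:2]*1000).astype(np.float32)))
```

```text
tray [0.444 0.337 0.006] [[0.444 0.338 0.   ]]
rackfront [ 0.559 -0.031  0.006] [[ 0.56  -0.031  0.   ]]
mill [ 0.676 -0.333  0.148] [[ 0.706 -0.36   0.   ]]
jar [0.651 0.312 0.088] [[0.667 0.333 0.   ]]
ramekin [0.729 0.029 0.003] [[0.729 0.03  0.   ]]
dark 227
0.1 135 [ 0.421 -0.346  0.131] [ 0.398 -0.37   0.123] [ 0.464 -0.321  0.135]
((430.80255126953125, -345.9281005859375), (38.89057159423828, 63.45927047729492), 76.93070983886719)
0.135 87 [ 0.43  -0.341  0.185] [ 0.398 -0.367  0.135] [ 0.463 -0.318  0.199]
((430.8669128417969, -343.163330078125), (48.63648223876953, 62.29819869995117), 71.38772583007812)
0.165 59 [ 0.431 -0.328  0.191] [ 0.415 -0.367  0.17 ] [ 0.447 -0.318  0.202]
((431.19354248046875, -343.2350158691406), (48.182518005371094, 23.599178314208984), 75.42633819580078)
hold 2165
0.0021388197996840804 ((435.44647216796875, -361.69366455078125), (216.72567749023438, 176.34544372558594), 89.27428436279297)
hold 291
0.1251280172910344 ((431.6993408203125, -345.031982421875), (130.63568115234375, 69.94159698486328), 76.23143768310547)
```

View pics/crop1.png

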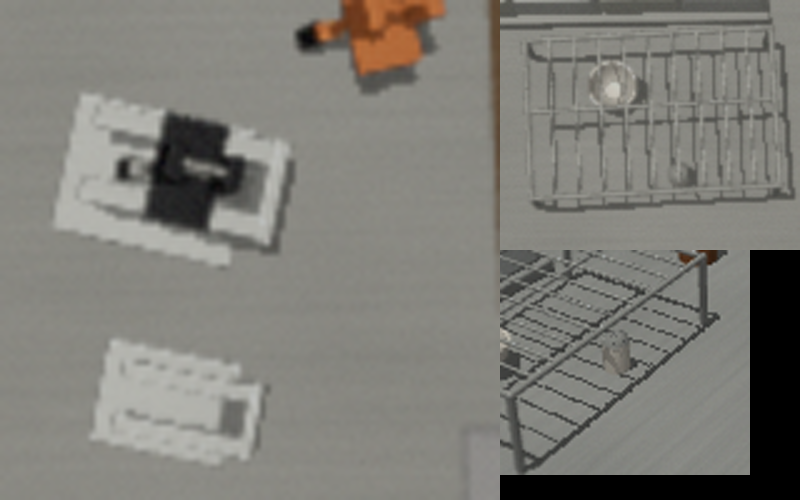

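The crop shows the black reacher in the larger holder at crop (195,170) and the smaller empty holder at (180,405). The orange look-alike is at the top right. The shaker is at crop2 (683,173), full top (263,174), side (237,210). The measured heights fit what they must be: grip tops about 0.193, prongs 0.125. Next I measure the shaker, rack and tray.

Run:
```python
from h import *
import pickle
d=pickle.load(open('top0.pkl','rb'));s=pickle.load(open('side0.pkl','rb'))
for n,dd in(('top',d),('side',s)):
    P=cloud(dd);f=P.reshape(-1,3)
    m=(abs(f[:,0]-.65)<.15)&(abs(f[:,1]+.03)<.2)&(f[:,2]>.015)&(f[:,2]<.07)
    q=f[m];lab=np.c_[q]
    sh=q[(q[:,0]<.66)]
    v,u=np.mgrid[0:384,0:512];uv=np.c_[u.ravel(),v.ravel()][m][(q[:,0]<.66)]
    # cluster by connected comps
    mm=np.zeros((384,512),np.uint8);mm[tuple(uv[:,::-1].T)]=1
    k,L,st,ce=cv2.connectedComponentsWithStats(mm)
    for i in range(1,k):
        if st[i,4]>8: w=P[L==i];print(n,ce[i].round(1),st[i],w.min(0).round(3),w.max(0).round(3),np.median(w,0).round(3))
    r=f[(abs(f[:,0]-.66)<.2)&(abs(f[:,1]+.03)<.25)&(f[:,2]>.088)&(f[:,2]<.104)&(f[:,1]>-.24)]
    r=r[r[:,0]<.8]
    print(n,'rack',len(r),cv2.minAreaRect((r[:,:2]*1000).astype(np.float32)),np.median(r[:,2]))
    t=f[(abs(f[:,0]-.44)<.2)&(abs(f[:,1]-.33)<.13)&(f[:,2]>.015)&(f[:,2]<.032)&(f[:,0]<.58)]
    print(n,'tray rim',len(t),cv2.minAreaRect((t[:,:2]*1000).astype(np.float32)))
# triangulate shaker centre ray
a=rays(d,[(263.2,174.2)])[0];b=rays(s,[(236.8,210)])[0];o1=np.array(d['origin']);o2=np.array(s['origin'])
x=np.linalg.lstsq(np.c_[a,-b],o2-o1,rcond=None)[0];print(o1+a*x[0],o2+b*x[1]); print(plane(d,[(263.2,174.2)],.046))
```

```text
top [258.7 174. ] [257 170   4   9  30] [ 0.583 -0.06   0.017] [ 0.611 -0.049  0.055] [ 0.596 -0.057  0.043]
top [263.4 173.8] [262 170   4   9  28] [ 0.584 -0.078  0.032] [ 0.611 -0.067  0.055] [ 0.597 -0.071  0.046]
top rack 1332 ((674.689453125, -27.439865112304688), (229.9482421875, 349.55224609375), 2.2438507080078125) 0.09934940324205066
top tray rim 288 ((447.2145080566406, 338.90338134765625), (201.4403839111328, 161.8986358642578), 0.6660679578781128)
side [271.  187.7] [270 180   3  16  47] [ 0.56  -0.205  0.015] [ 0.57  -0.192  0.07 ] [ 0.565 -0.199  0.042]
side [235.9 208.2] [231 202  11  13 126] [ 0.578 -0.079  0.015] [ 0.609 -0.047  0.047] [ 0.589 -0.057  0.035]
side [195.8 245.8] [193 237   6  18  71] [0.549 0.134 0.015] [0.558 0.145 0.07 ] [0.552 0.142 0.042]
side rack 1792 ((670.5123901367188, -27.072372436523438), (230.01670837402344, 352.4803466796875), 2.337385416030884) 0.09716783050174882
side tray rim 1112 ((444.79052734375, 339.7281188964844), (203.79605102539062, 161.9048614501953), 0.10705257207155228)
[ 0.59970222 -0.07166127  0.01647561] [ 0.59891126 -0.07227524  0.01636771]
[[ 0.59552425 -0.07146765  0.046     ]]
```

Shaker is at about (0.596,-0.063), 32 mm behind the rack front, and rack yaw is about 2.3°. Tray centre is (0.446,0.339). Reacher and holder are at (0.431,-0.344), y axis at 75.8°. All agree with the stated sizes, so I go above the reacher.

```bash
python3 -m jog '0 0 -0.1 20 24 30 95; 0 0 -0.2 45 54 45 95; 0 0 -0.3 70 85 45 95; 0 0 -0.4 97 115 45 95; 0 0 -0.5 123 147 45 95; 0 0 -0.563 149 178 45 95; 0 0 -0.563 176 210 45 95; 0 0 -0.563 203 242 45 95; 0 0 -0.563 220 262 45 95; 0 0 -0.563 230 274 45 95; 0 0 -0.563 230 274 45 95; 0 0 -0.563 230 274 45 95'
python3 - <<'E'
from h import *
d=grab('wrist');P=cloud(d);print(d['s']['t'],d['s']['ee_pos'],np.array(d['s']['tool_rot']).round(3).tolist())
cv2.imwrite('pics/w1.png',d['color'])
m=d['color'].max(2)<50
for z0,z1 in((.1,.135),(.18,.21)):
    q=P[m&(P[:,:,2]>z0)&(P[:,:,2]<z1)&(abs(P[:,:,0]-.431)<.07)&(abs(P[:,:,1]+.344)<.08)]
    print(len(q)); 
    if len(q)>5:print(q[:,2].mean(),cv2.minAreaRect((q[:,:2]*1000).astype(np.float32)))
E
```

```text
t: 1.15
ee_pos: [0.4314, -0.3435, 0.2594]
tool_rot: [[0.97, -0.244, -0.001], [-0.244, -0.97, -0.0], [-0.001, 0.0, -1.0]]
contact_force: [0.7, 0.7, -0.5]
opening: 0.0952
finger_force: 0.0
1.15 [ 0.43142914 -0.34348973  0.2593675 ] [[0.97, -0.244, -0.001], [-0.244, -0.97, -0.0], [-0.001, 0.0, -1.0]]
539
0.12973976930468048 ((427.78643798828125, -351.46063232421875), (26.804439544677734, 64.29161834716797), 71.3002700805664)
366
0.19063434472629076 ((426.61688232421875, -363.8789978027344), (10.6121826171875, 22.782705307006836), 78.04847717285156)
```

View pics/w1.png

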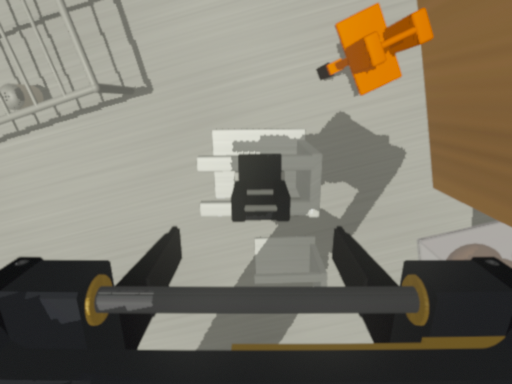

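The wrist view shows the black reacher blocks at (232–290, 185–220), centred between the fingers (175 and 340), with the larger holder beneath. The smaller holder is at (287,260) and the orange one at (375,50). The measured block is within 1 mm of the plan, so I descend.

```bash
python3 -m jog '0 0 0 0 0 -25 95; 0 0 0 0 0 -50 95; 0 0 0 0 0 -75 95; 0 0 0 0 0 -95 95; 0 0 0 0 0 -108 95; 0 0 0 0 0 -111 95; 0 0 0 0 0 -111 70; 0 0 0 0 0 -111 55; 0 0 0 0 0 -111 50; 0 0 0 0 0 -111 46; 0 0 0 0 0 -111 45; 0 0 0 0 0 -111 45' 40
python3 -m jog '0 0 0 0 0 0 45; 0 0 0 0 0 0 45; 0 0 0 0 0 0 45; 0 0 0 0 0 0 45'
```

```text
t: 2.2
ee_pos: [0.4316, -0.3443, 0.1496]
tool_rot: [[0.969, -0.246, 0.001], [-0.246, -0.969, -0.001], [0.001, 0.001, -1.0]]
contact_force: [0.1, 0.1, 0.0]
opening: 0.0607
finger_force: 0.0
t: 2.53
ee_pos: [0.4314, -0.3447, 0.1492]
tool_rot: [[0.969, -0.246, 0.001], [-0.246, -0.969, -0.002], [0.001, 0.001, -1.0]]
contact_force: [-0.3, -2.3, 1.6]
opening: 0.0455
finger_force: 13.3
```

```bash
python3 -m jog '0 0 0 0 0 8 45; 0 0 0 0 0 20 45; 0 0 0 0 0 35 45; 0 0 0 0 0 55 45; 0 0 0 0 0 75 45; 0 0 0 0 0 95 45; 0 0 0 0 0 115 45; 0 0 0 0 0 130 45; 0 0 0 0 0 138 45; 0 0 0 0 0 140 45; 0 0 0 0 0 140 45'
python3 - <<'E'
from h import *
d=grab('side');cv2.imwrite('pics/s2.png',cv2.resize(d['color'][60:260,200:460],(780,600)))
E
```

```text
t: 3.45
ee_pos: [0.4313, -0.3439, 0.2891]
tool_rot: [[0.969, -0.246, 0.001], [-0.246, -0.969, -0.0], [0.001, 0.0, -1.0]]
contact_force: [-0.8, -0.0, -2.4]
opening: 0.0449
finger_force: 12.1
```

View pics/s2.png

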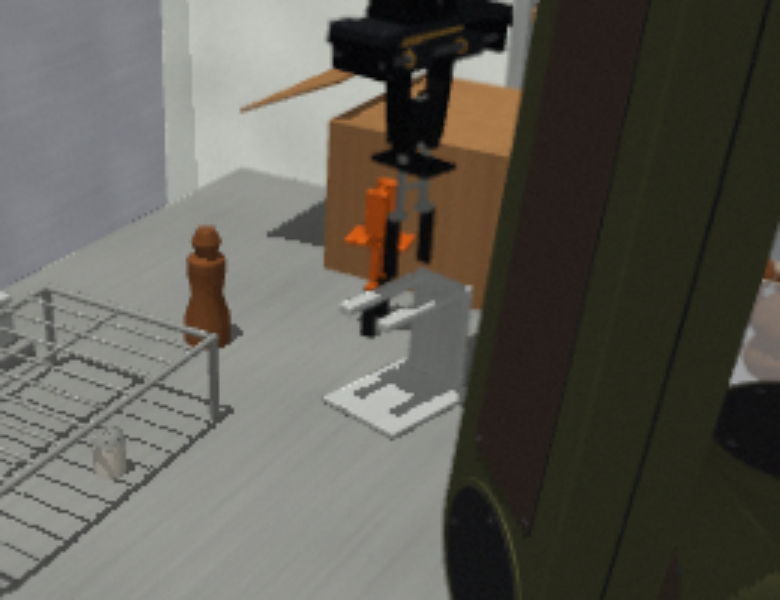

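The side view shows the reacher held upright, its jaw tips (390–430, 230–270) above the holder prongs, nothing disturbed. I compute the slanted approach.

```bash
cat >> h.py <<'E'
from scipy.spatial.transform import Rotation as R
def slant(psi,th):
    f=np.array([np.cos(psi),np.sin(psi),0]);l=np.array([-f[1],f[0],0]);z=f*np.sin(th)-np.array([0,0,np.cos(th)]);y=-l
    return np.c_[np.cross(y,z),y,z],f,z
E
python3 - <<'E'
from h import *
s=manip.get_state();R0=s['tool_rot'];p=s['ee_pos']
M,f,z=slant(np.radians(2.3),np.radians(45))
c=np.array([.596,-.063,.022]);T=c-.122*z
rv=R.from_matrix(M@R0.T).as_rotvec();print('rv',rv.round(3),np.degrees(np.linalg.norm(rv)))
for b in(.1,0):print('shift mm',((T-b*f-p)*1e3).round(1))
print('f',f)
E
```

```text
rv [-0.083 -0.785  0.273] 47.831329419544126
shift mm [ -21.1  273.2 -179.7]
shift mm [  78.8  277.2 -179.7]
f [0.9991944  0.04013179 0.        ]
```

```bash
python3 -m jog '-0.008 -0.078 0.027 -3 15 0 45; -0.016 -0.157 0.055 -6 40 0 45; -0.025 -0.235 0.082 -9 68 0 45; -0.033 -0.314 0.109 -12 96 0 45; -0.042 -0.393 0.137 -14 124 0 45; -0.05 -0.471 0.164 -16 152 0 45; -0.058 -0.55 0.191 -18 180 0 45; -0.066 -0.628 0.218 -20 208 0 45; -0.075 -0.707 0.246 -21 236 0 45; -0.083 -0.785 0.273 -21 260 -10 45; -0.083 -0.785 0.273 -21 273 -30 45; -0.083 -0.785 0.273 -21 273 -50 45'
python3 -m jog '0 0 0 0 0 -25 45; 0 0 0 0 0 -50 45; 0 0 0 0 0 -75 45; 0 0 0 0 0 -100 45; 0 0 0 0 0 -115 45; 0 0 0 0 0 -122 45; 0 0 0 0 0 -122 45; 0 0 0 0 0 -122 45'
python3 - <<'E'
from h import *
s=manip.get_state();print(s['joints'].round(1))
d=grab('side');w=grab('wrist')
im=np.zeros((600,800,3),np.uint8);im[:,:416]=cv2.resize(d['color'][140:290,170:274],(416,600));im[:288,416:]=cv2.resize(w['color'],(384,288))
cv2.imwrite('pics/m3.png',im)
import pickle;pickle.dump((d,w),open('m3.pkl','wb'))
E
```

```text
t: 4.5
ee_pos: [0.4229, -0.074, 0.2339]
tool_rot: [[0.714, 0.046, 0.699], [0.029, -0.999, 0.036], [0.7, -0.006, -0.714]]
contact_force: [-0.5, -0.9, -1.2]
opening: 0.0453
finger_force: 12.1
t: 5.17
ee_pos: [0.4235, -0.0761, 0.1155]
tool_rot: [[0.712, 0.043, 0.701], [0.028, -0.999, 0.033], [0.702, -0.004, -0.713]]
contact_force: [-1.5, 0.9, -1.7]
opening: 0.0451
finger_force: 12.1
[-34.6 -53.  155.3  36.3  45.8  34.7]
```

View pics/m3.png

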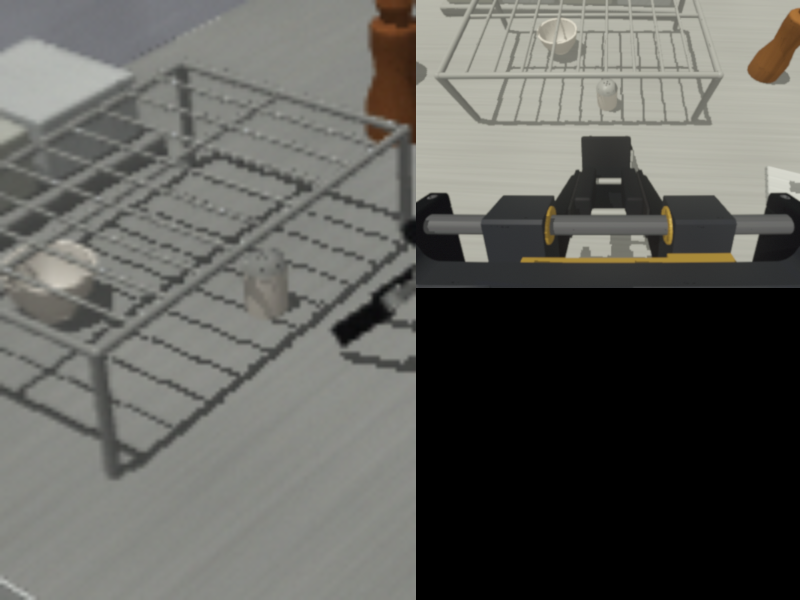

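The side view shows the jaw tips (345,330 crop) just in front of the rack, with shaker crop (267,285). The wrist view shows the shaker at (607,95), aligned with the collar centre (606,155). The arm is at its joint 3 fold limit here, so it stopped slightly short, and going forward relieves that. I refine the shaker from the wrist depth.

Run:
```python
from h import *
import pickle
d,w=pickle.load(open('m3.pkl','rb'));s=manip.get_state()
for n,dd in(('w',w),('s',d)):
    P=cloud(dd)
    m=((abs(P[:,:,0]-.597)<.03)&(abs(P[:,:,1]+.063)<.035)&(P[:,:,2]>.01)&(P[:,:,2]<.06)).astype(np.uint8)
    q=P[m>0];print(n,len(q),q.min(0).round(4),q.max(0).round(4),np.percentile(q,[3,97],0).round(4).tolist())
    a=q[(q[:,2]<.034)]
    # circle fit r=16
    from scipy.optimize import least_squares
    r=least_squares(lambda c:np.hypot(a[:,0]-c[0],a[:,1]-c[1])-.016,[.6,-.063],loss='soft_l1',f_scale=.002);print('circ',len(a),r.x.round(4),np.abs(r.fun).mean())
    # jaws in this view: dark pixels near expected tip
    t=s['ee_pos']+.12*s['tool_rot'][:,2]
    k=(dd['color'].max(2)<60)&(np.linalg.norm(P-t,axis=2)<.06);q=P[k]
    if len(q)>5:
        Q=(q-s['ee_pos'])@s['tool_rot'];print('jaw in tool',len(q),Q.min(0).round(4),Q.max(0).round(4),np.median(Q,0).round(4))
M,f,z=slant(np.radians(2.3),np.radians(45))
print(s['ee_pos'],s['joints'].round(1))
for b in(.05,0):
  T=np.array([.596,-.063,.022])-.122*z-b*f;print(R.from_matrix(M@s['tool_rot'].T).as_rotvec().round(3),((T-s['ee_pos'])*1e3).round(1))
```

```text
w 882 [ 0.5807 -0.0815  0.01  ] [ 0.6094 -0.0496  0.0466] [[0.5815, -0.0801, 0.012], [0.6042, -0.0518, 0.0454]]
circ 352 [ 0.5978 -0.0655] 0.0003170418086116553
s 145 [ 0.5781 -0.0775  0.01  ] [ 0.611  -0.0466  0.0472] [[0.5799, -0.0745, 0.0106], [0.6051, -0.0479, 0.0456]]
circ 80 [ 0.5967 -0.0652] 0.00127954061468811
jaw in tool 102 [-0.0189 -0.0316  0.0735] [0.0035 0.0327 0.1454] [-0.0023 -0.0279  0.1023]
[ 0.42372684 -0.07617986  0.11605083] [-34.6 -53.1 155.3  36.3  45.8  34.7]
[-0.003 -0.007 -0.003] [36.1  7.7 -7.8]
[-0.003 -0.007 -0.003] [86.1  9.7 -7.8]
```

```bash
python3 -m jog '0 0 0 8 1 -2 45; 0 0 0 16 2 -5 45; 0 0 0 24 4 -8 45; 0 0 0 32 5 -8 45; 0 0 0 40 5 -8 45; 0 0 0 40 5 -8 45; 0 0 0 40 5 -8 45'
python3 - <<'E'
from h import *
s=manip.get_state()
M,f,z=slant(np.radians(2.3),np.radians(45))
T=np.array([.597,-.0653,.022])-.122*z;print(s['joints'].round(1),R.from_matrix(M@s['tool_rot'].T).as_rotvec().round(3),((T-s['ee_pos'])*1e3).round(1))
E
```

```text
t: 5.85
ee_pos: [0.4639, -0.0711, 0.1084]
tool_rot: [[0.711, 0.044, 0.702], [0.029, -0.999, 0.033], [0.702, -0.003, -0.712]]
contact_force: [-0.3, 0.1, -1.4]
opening: 0.045
finger_force: 12.1
[-28.7 -40.9 150.8  38.2  36.2  34.4] [-0.003 -0.007 -0.003] [46.9  2.3 -0.1]
```

```bash
python3 -m jog '0 0 0 8 0 0 45; 0 0 0 16 1 0 45; 0 0 0 24 1 0 45; 0 0 0 32 1.5 0 45; 0 0 0 40 2 0 45; 0 0 0 47 2 0 45; 0 0 0 47 2 0 45; 0 0 0 47 2 0 45'
python3 - <<'E'
from h import *
d=grab('side');w=grab('wrist')
im=np.zeros((600,800,3),np.uint8);im[:,:416]=cv2.resize(d['color'][140:290,170:274],(416,600));im[:288,416:]=cv2.resize(w['color'],(384,288));im[300:,416:]=cv2.resize(w['color'][110:260,160:352],(384,300))
cv2.imwrite('pics/m4.png',im)
P=cloud(w);q=P[(abs(P[:,:,0]-.597)<.03)&(abs(P[:,:,1]+.065)<.035)&(P[:,:,2]>.01)&(P[:,:,2]<.06)&(w['color'].min(2)>90)];print(len(q),np.percentile(q,[3,97],0).round(4).tolist())
E
```

```text
t: 6.52
ee_pos: [0.5107, -0.0694, 0.1086]
tool_rot: [[0.711, 0.043, 0.702], [0.029, -0.999, 0.032], [0.703, -0.003, -0.711]]
contact_force: [-0.2, -0.0, -1.8]
opening: 0.0451
finger_force: 12.1
111 [[0.5766, -0.0933, 0.0383], [0.6085, -0.0542, 0.0502]]
```

View pics/m4.png

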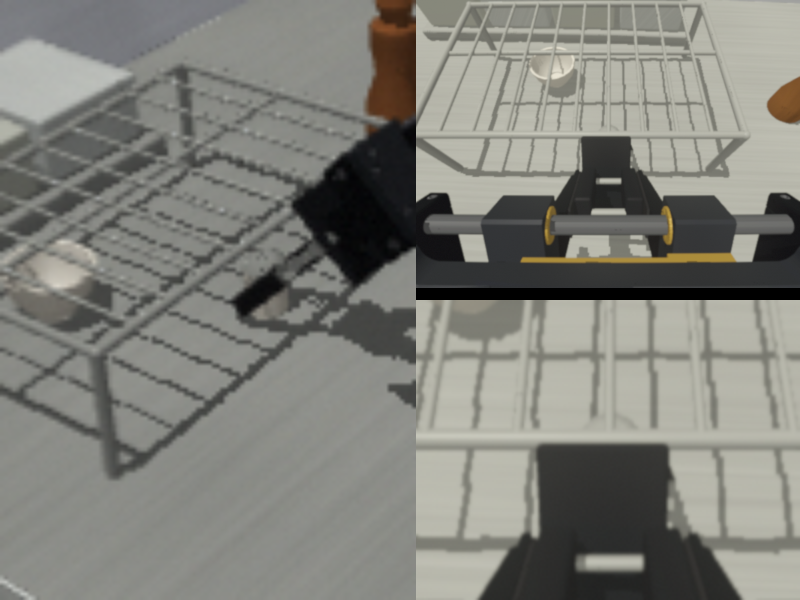

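The side view shows the near jaw (235–290, 270–310 crop) across the standing shaker. The wrist view shows the shaker's dome just above the bar at (607,425), centred on the collar. Now I squeeze.

```bash
python3 -m jog '0 0 0 0 0 0 42; 0 0 0 0 0 0 39; 0 0 0 0 0 0 36; 0 0 0 0 0 0 34; 0 0 0 0 0 0 32; 0 0 0 0 0 0 30; 0 0 0 0 0 0 29; 0 0 0 0 0 0 29; 0 0 0 0 0 0 29; 0 0 0 0 0 0 29' 32
```

```text
t: 7.45
ee_pos: [0.5111, -0.0695, 0.1086]
tool_rot: [[0.711, 0.043, 0.702], [0.029, -0.999, 0.032], [0.703, -0.002, -0.711]]
contact_force: [-0.6, -0.2, -0.5]
opening: 0.0309
finger_force: 32.0
```

```bash
python3 -m jog '0 0 0 0 0 2 29; 0 0 0 0 0 5 29; 0 0 0 0 0 8 29; 0 0 0 0 0 11 29; 0 0 0 0 0 13 29; 0 0 0 0 0 14 29; 0 0 0 0 0 14 29; 0 0 0 0 0 14 29; 0 0 0 0 0 14 29; 0 0 0 0 0 14 29; 0 0 0 0 0 14 29'
python3 - <<'E'
from h import *
d=grab('side');P=cloud(d)
im=cv2.resize(d['color'][160:250,190:290],(800,600),interpolation=cv2.INTER_CUBIC);cv2.imwrite('pics/s5.png',im)
E
```

```text
t: 8.37
ee_pos: [0.5109, -0.0694, 0.1223]
tool_rot: [[0.711, 0.043, 0.702], [0.029, -0.999, 0.032], [0.703, -0.003, -0.712]]
contact_force: [0.2, 0.2, -2.6]
opening: 0.0312
finger_force: 32.0
```

View pics/s5.png

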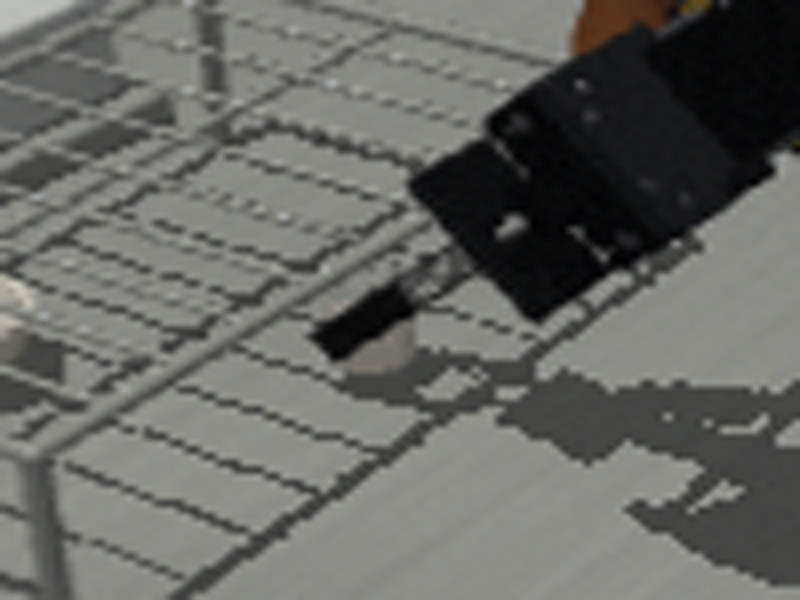

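The side view shows the shaker (385,340) hanging in the jaws above its shadow, clear of the counter. I pull it straight out, then raise it.

```bash
python3 -m jog '0 0 0 -6 0 0 29; 0 0 0 -15 -0.5 0 29; 0 0 0 -25 -1 0 29; 0 0 0 -35 -1.5 0 29; 0 0 0 -45 -2 0 29; 0 0 0 -55 -2 0 29; 0 0 0 -63 -2.5 0 29; 0 0 0 -70 -3 2 29; 0 0 0 -75 -3 8 29; 0 0 0 -76 -3 18 29; 0 0 0 -76 -3 30 29; 0 0 0 -76 -3 42 29'
python3 -m jog '0 0 0 0 0 8 29; 0 0 0 0 0 12 29; 0 0 0 0 0 12 29'
python3 - <<'E'
from h import *
s=manip.get_state();p=s['ee_pos'];z=s['tool_rot'][:,2];c=p+.122*z;print(c,s['joints'].round(1))
r0=np.hypot(*c[:2]);a0=np.arctan2(c[1],c[0]);y0=np.arctan2(z[1],z[0])
g=np.array([.460,.343]);r1=np.hypot(*g);a1=np.arctan2(g[1],g[0]);print(r0,r1,np.degrees([a0,a1,y0]))
for call in range(2):
  for i in range(1,13):
    t=(call*12+i)/24;t=t*t*(3-2*t)
    a=a0+t*(a1-a0);rr=r0+t*(r1-r0);dy=t*(a1-y0)
    q=np.r_[rr*np.cos(a),rr*np.sin(a),c[2]]-.122*(R.from_rotvec([0,0,dy]).as_matrix()@z)
    if i==12 or 1:
      if call and i==1:b=last
      if not call and i==1:b=(p,0)
      print(call,i,round(dy-b[1],3),((q-b[0])*1e3).round(0)[:2])
    last=(q,dy)
E
```

```text
t: 9.42
ee_pos: [0.4351, -0.0726, 0.1661]
tool_rot: [[0.71, 0.042, 0.703], [0.029, -0.999, 0.031], [0.703, -0.002, -0.711]]
contact_force: [0.2, -0.6, -1.6]
opening: 0.0308
finger_force: 32.0
t: 9.67
ee_pos: [0.4358, -0.0727, 0.1788]
tool_rot: [[0.709, 0.043, 0.704], [0.03, -0.999, 0.031], [0.704, -0.001, -0.71]]
contact_force: [-0.1, -0.4, -2.6]
opening: 0.0308
finger_force: 32.0
[ 0.52161682 -0.06890051  0.09221851] [-32.2 -54.5 149.9  31.6  50.   42.2]
0.5261476870948452 0.5738022307380828 [-7.52465448 36.7101329   2.51949834]
0 1 0.003 [1. 2.]
0 2 0.012 [2. 7.]
0 3 0.026 [ 4. 15.]
0 4 0.044 [ 7. 26.]
0 5 0.067 [10. 39.]
0 6 0.093 [13. 55.]
0 7 0.123 [15. 73.]
0 8 0.155 [17. 93.]
0 9 0.189 [ 18. 114.]
0 10 0.224 [ 19. 136.]
0 11 0.261 [ 18. 159.]
0 12 0.298 [ 16. 182.]
1 1 0.037 [-3. 23.]
1 2 0.074 [-8. 46.]
1 3 0.11 [-13.  68.]
1 4 0.144 [-19.  90.]
1 5 0.176 [-26. 109.]
1 6 0.205 [-33. 127.]
1 7 0.231 [-40. 143.]
1 8 0.254 [-46. 156.]
1 9 0.273 [-52. 167.]
1 10 0.287 [-56. 175.]
1 11 0.295 [-59. 180.]
1 12 0.298 [-60. 182.]
```

```bash
python3 -m jog '0 0 0.003 0 2 0 29; 0 0 0.012 -1 7 0 29; 0 0 0.026 -2 14 0 29; 0 0 0.044 -1 25 0 29; 0 0 0.067 -1 37 0 29; 0 0 0.093 0 53 0 29; 0 0 0.123 1 70 0 29; 0 0 0.155 1 90 0 29; 0 0 0.189 0 110 0 29; 0 0 0.224 -2 131 0 29; 0 0 0.261 -4 154 0 29; 0 0 0.298 -6 177 0 29'
python3 -m jog '0 0 0.037 0 24 0 29; 0 0 0.074 -3 47 0 29; 0 0 0.11 -6 70 0 29; 0 0 0.144 -9 92 0 29; 0 0 0.176 -14 112 0 29; 0 0 0.205 -19 130 0 29; 0 0 0.231 -25 147 0 29; 0 0 0.254 -29 160 0 29; 0 0 0.273 -33 171 0 29; 0 0 0.287 -36 180 0 29; 0 0 0.295 -38 185 0 29; 0 0 0.298 -38 187 0 29'
python3 -m jog '0 0 0 0 0 0 29; 0 0 0 0 0 0 29'
python3 - <<'E'
from h import *
s=manip.get_state();c=s['ee_pos']+.122*s['tool_rot'][:,2];print('c',c.round(4),s['joints'].round(1))
for n in('side','top'):
    d=grab(n);P=cloud(d);m=(np.linalg.norm(P-c,axis=2)<.045)&(d['color'].min(2)>75)&(P[:,:,2]>.045)
    q=P[m];print(n,len(q),q.min(0).round(3),q.max(0).round(3),np.median(q,0).round(3))
    if n=='side':
        v,u=np.where(m);cv2.imwrite('pics/s6.png',cv2.resize(d['color'][220:370,90:290],(800,600),interpolation=cv2.INTER_CUBIC))
E
```

```text
t: 10.67
ee_pos: [0.4282, 0.1061, 0.1756]
tool_rot: [[0.671, 0.337, 0.66], [0.238, -0.942, 0.239], [0.702, -0.003, -0.712]]
contact_force: [0.8, 0.4, -2.2]
opening: 0.0308
finger_force: 32.0
t: 11.67
ee_pos: [0.3902, 0.2923, 0.1759]
tool_rot: [[0.572, 0.598, 0.562], [0.424, -0.802, 0.421], [0.702, -0.003, -0.712]]
contact_force: [0.6, 0.1, -1.8]
opening: 0.0306
finger_force: 32.0
t: 11.83
ee_pos: [0.3911, 0.2914, 0.1764]
tool_rot: [[0.572, 0.596, 0.563], [0.423, -0.803, 0.42], [0.703, -0.002, -0.712]]
contact_force: [0.2, 0.0, -2.5]
opening: 0.0309
finger_force: 32.0
c [0.4598 0.3427 0.0896] [ 25.7 -44.2 145.6  13.5  35.2  71.3]
side 222 [0.421 0.315 0.066] [0.47  0.363 0.122] [0.453 0.348 0.108]
top 101 [0.429 0.316 0.07 ] [0.482 0.365 0.124] [0.457 0.34  0.111]
```

View pics/s6.png

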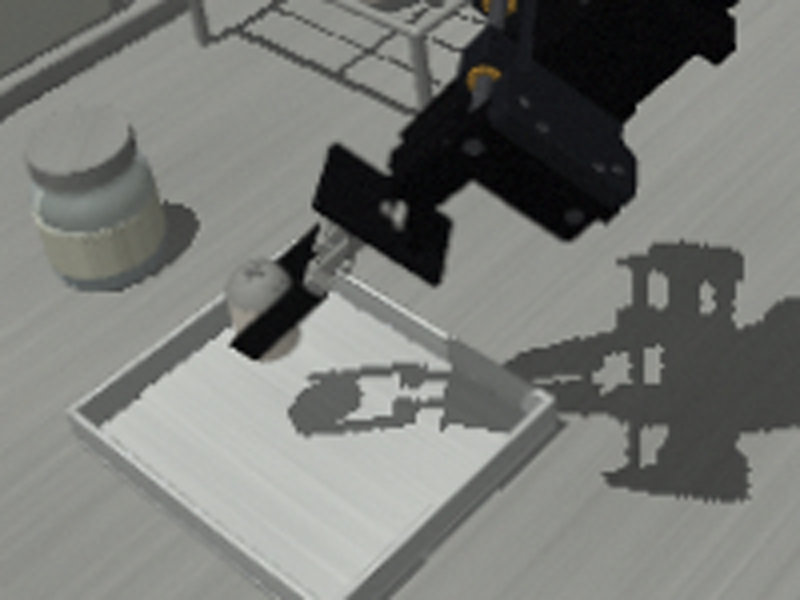

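The side view shows the shaker (262,305) in the jaws above the tray. It looks leaned a little, so I measure its tilt from the depth before setting it down.

```bash
cat > tilt.py <<'E'
from h import *
from scipy.optimize import least_squares
def sdf(Q,px,pz,th,py):
    # Q: forward,lat,up ; shaker base (px,py,pz), axis tilted forward by th
    a=np.array([np.sin(th),0,np.cos(th)]);v=Q-np.array([px,py,pz]);h=v@a;r=np.linalg.norm(v-np.outer(h,a),axis=1)
    side=np.hypot(np.maximum(r-.016,0),np.maximum(h-.036,0))
    body=np.where(h<.036,r-.016,np.where(True,(np.sqrt((r/.016)**2+((h-.036)/.010)**2)-1)*.012,0))
    return np.where(h<0,np.maximum(-h,r-.016),body)
def tilt(verbose=1,lo=.045):
    s=manip.get_state();Rm=s['tool_rot'];p=s['ee_pos'];c=p+.122*Rm[:,2]
    f=np.r_[Rm[:2,2],0];f/=np.linalg.norm(f);l=-Rm[:,1]
    B=np.c_[f,np.cross([0,0,1],f),[0,0,1]];pts=[]
    for n in('side','top'):
        d=grab(n);P=cloud(d).reshape(-1,3);T=(P-p)@Rm
        m=(np.linalg.norm(P-c,axis=1)<.05)&(abs(T[:,1])<.0145)&(T[:,2]>.085)&(d['color'].reshape(-1,3).max(1)>60)&(P[:,2]>lo)
        q=(P[m]-c)@B;pts.append(q);print(n,len(q),q.min(0).round(3),q.max(0).round(3))
    Q=np.vstack(pts)
    for t0 in(-.3,0,.3):
        r=least_squares(lambda x:sdf(Q,x[0],x[1],x[2],x[3]),[0-.022*np.sin(t0),-.022,t0,0],loss='soft_l1',f_scale=.001)
        print('base fwd,up rel c, tilt deg fwd, lat',r.x[:2].round(4),np.degrees(r.x[2]).round(1),r.x[3].round(4),'rms',np.sqrt((r.fun**2).mean()).round(4))
    return Q
if __name__=='__main__':
    Q=tilt()
    v=Q[np.argsort(Q[:,2])];print(v[::max(1,len(v)//25)].round(3).tolist())
E
python3 tilt.py
```

```text
side 174 [-0.016 -0.01  -0.023] [0.014 0.014 0.025]
top 79 [-0.015 -0.014 -0.016] [0.015 0.014 0.032]
base fwd,up rel c, tilt deg fwd, lat [-0.0008 -0.0218] 3.0 -0.0001 rms 0.0022
base fwd,up rel c, tilt deg fwd, lat [-0.0007 -0.0218] 2.8 -0.0001 rms 0.0022
base fwd,up rel c, tilt deg fwd, lat [-0.0008 -0.0218] 3.0 -0.0001 rms 0.0022
[[-0.007, 0.014, -0.023], [-0.01, 0.013, -0.018], [-0.016, 0.009, -0.013], [-0.015, 0.002, -0.003], [-0.014, -0.002, 0.006], [0.009, 0.012, 0.012], [0.004, 0.014, 0.014], [0.006, 0.013, 0.015], [-0.012, 0.014, 0.016], [-0.01, 0.013, 0.017], [-0.002, 0.013, 0.018], [0.011, -0.007, 0.019], [0.012, 0.004, 0.02], [0.008, -0.006, 0.02], [0.006, -0.006, 0.021], [-0.013, 0.005, 0.021], [0.006, 0.0, 0.021], [-0.012, 0.0, 0.022], [-0.007, -0.002, 0.022], [-0.001, -0.004, 0.022], [-0.002, -0.007, 0.023], [0.004, 0.007, 0.023], [-0.0, 0.008, 0.024], [-0.002, 0.009, 0.025], [0.012, -0.006, 0.027], [-0.007, -0.002, 0.031]]
```

Tilt is about 3°, fine, and the base is 22 mm below the grip line at z ≈ 0.068. I lower it to just above the floor, then slowly until it touches.

```bash
python3 -m jog '0 0 0 0 0 -4 29; 0 0 0 0 0 -10 29; 0 0 0 0 0 -18 29; 0 0 0 0 0 -26 29; 0 0 0 0 0 -34 29; 0 0 0 0 0 -42 29; 0 0 0 0 0 -49 29; 0 0 0 0 0 -54 29; 0 0 0 0 0 -58 29; 0 0 0 0 0 -60 29; 0 0 0 0 0 -60 29; 0 0 0 0 0 -60 29'
python3 -m jog '0 0 0 0 0 -0.5 29; 0 0 0 0 0 -1 29; 0 0 0 0 0 -1.5 29; 0 0 0 0 0 -2 29; 0 0 0 0 0 -2 29; 0 0 0 0 0 -2 29'
```

```text
t: 13.03
ee_pos: [0.3912, 0.2917, 0.1168]
tool_rot: [[0.572, 0.596, 0.564], [0.423, -0.803, 0.421], [0.703, -0.002, -0.711]]
contact_force: [0.1, -0.6, -2.6]
opening: 0.0307
finger_force: 32.0
t: 13.53
ee_pos: [0.391, 0.2916, 0.1146]
tool_rot: [[0.572, 0.596, 0.563], [0.423, -0.803, 0.42], [0.703, -0.002, -0.711]]
contact_force: [-0.2, 0.5, -2.6]
opening: 0.0307
finger_force: 32.0
```

```bash
python3 -m jog '0 0 0 0 0 -0.5 29; 0 0 0 0 0 -1 29; 0 0 0 0 0 -1 29; 0 0 0 0 0 -1 29'
```

```text
t: 13.87
ee_pos: [0.391, 0.2916, 0.1135]
tool_rot: [[0.572, 0.596, 0.563], [0.423, -0.803, 0.42], [0.703, -0.002, -0.711]]
contact_force: [0.0, 0.6, -3.2]
opening: 0.031
finger_force: 32.0
```

```bash
python3 -m jog '0 0 0 0 0 -0.5 29; 0 0 0 0 0 -1 29; 0 0 0 0 0 -1 29; 0 0 0 0 0 -1 29'; python3 -m jog '0 0 0 0 0 -0.5 29; 0 0 0 0 0 -1 29; 0 0 0 0 0 -1 29; 0 0 0 0 0 -1 29'
```

```text
t: 14.2
ee_pos: [0.3911, 0.2916, 0.1126]
tool_rot: [[0.572, 0.596, 0.563], [0.423, -0.803, 0.42], [0.703, -0.002, -0.711]]
contact_force: [0.2, 0.5, -2.0]
opening: 0.0308
finger_force: 32.0
t: 14.53
ee_pos: [0.3915, 0.2918, 0.1124]
tool_rot: [[0.571, 0.596, 0.564], [0.422, -0.803, 0.421], [0.704, -0.002, -0.71]]
contact_force: [-1.5, -1.2, 1.9]
opening: 0.0309
finger_force: 32.0
```

Contact: the vertical force rose by about 4 N. I open the jaws slowly.

```bash
python3 -m jog '0 0 0 0 0 0.3 31; 0 0 0 0 0 0.3 32; 0 0 0 0 0 0.3 33; 0 0 0 0 0 0.3 34; 0 0 0 0 0 0.3 36; 0 0 0 0 0 0.3 39; 0 0 0 0 0 0.3 42; 0 0 0 0 0 0.3 45; 0 0 0 0 0 0.3 45; 0 0 0 0 0 0.3 45; 0 0 0 0 0 0.3 45; 0 0 0 0 0 0.3 45' 40; python3 tilt.py | head -5
python3 - <<'E'
from h import *
d=grab('side');cv2.imwrite('pics/s7.png',cv2.resize(d['color'][240:360,90:250],(800,600),interpolation=cv2.INTER_CUBIC))
E
```

```text
t: 15.53
ee_pos: [0.391, 0.2916, 0.1119]
tool_rot: [[0.572, 0.596, 0.563], [0.423, -0.803, 0.42], [0.703, -0.002, -0.711]]
contact_force: [0.0, -0.2, -1.8]
opening: 0.0454
finger_force: 12.1
side 105 [-0.014 -0.012  0.02 ] [0.013 0.013 0.026]
top 52 [-0.014 -0.014  0.02 ] [0.016 0.014 0.033]
base fwd,up rel c, tilt deg fwd, lat [ 0.021  -0.0114] -44.6 0.0003 rms 0.0024
base fwd,up rel c, tilt deg fwd, lat [ 0.0087 -0.0188] -18.6 0.0001 rms 0.0024
base fwd,up rel c, tilt deg fwd, lat [-0.0166 -0.0148] 34.9 0.0005 rms 0.0025
```

View pics/s7.png

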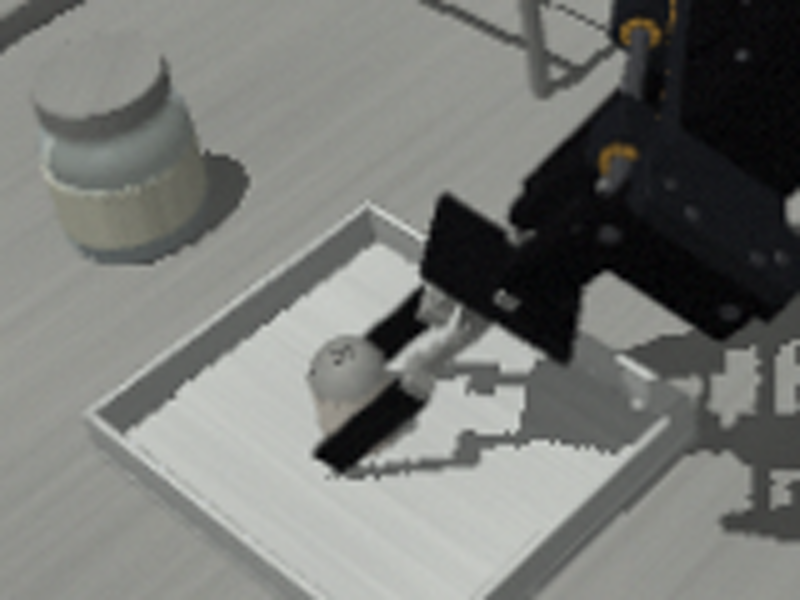

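The side view shows the shaker (345,385) standing upright in the tray with the jaws open either side. I retreat along the tool axis, then up.

```bash
python3 -m jog '0 0 0 -3 -2 4 45; 0 0 0 -8 -6 10 45; 0 0 0 -14 -10 18 45; 0 0 0 -19 -14 25 45; 0 0 0 -24 -18 34 45; 0 0 0 -26 -19 45 45; 0 0 0 -26 -19 60 45; 0 0 0 -26 -19 80 45; 0 0 0 -26 -19 100 45; 0 0 0 -26 -19 120 45; 0 0 0 -26 -19 140 45; 0 0 0 -26 -19 150 45'
python3 - <<'E'
from h import *
from tilt import sdf
for n in('side','top'):
    d=grab(n);P=cloud(d).reshape(-1,3);q=P[(np.hypot(P[:,0]-.46,P[:,1]-.343)<.04)&(P[:,2]>.015)&(P[:,2]<.07)]
    print(n,len(q),q.min(0).round(3),q.max(0).round(3))
s=manip.get_state();p=s['ee_pos'];R0=s['tool_rot'];print(p,s['joints'].round(1))
# target above holder: recorded lift pose
RH=np.array([[.969,-.246,0],[-.246,-.969,0],[0,0,-1]])
rv=R.from_matrix(RH@R0.T).as_rotvec();print('rv',rv.round(3),np.degrees(np.linalg.norm(rv)),((np.array([.4314,-.3443,.290])-p)*1e3).round(1))
# staged: un-tilt first, then yaw
y=-R0[:,1];y=np.array([y[0],y[1],0]);y/=np.linalg.norm(y);x=np.cross(-y,[0,0,-1.]);V=np.c_[x,-y,[0,0,-1]]
print('untilt',R.from_matrix(V@R0.T).as_rotvec().round(3),'yaw',R.from_matrix(RH@V.T).as_rotvec().round(3))
E
```

```text
t: 16.68
ee_pos: [0.3655, 0.2727, 0.266]
tool_rot: [[0.569, 0.596, 0.567], [0.421, -0.803, 0.422], [0.706, -0.001, -0.708]]
contact_force: [0.1, 0.2, -1.2]
opening: 0.0451
finger_force: 12.1
side 292 [0.442 0.33  0.016] [0.472 0.361 0.051]
top 64 [0.44  0.321 0.015] [0.494 0.361 0.056]
[0.36565336 0.27278667 0.26520218] [ 24.4 -55.  142.   11.4  49.2  73.8]
rv [-0.158  0.794 -0.839] 66.81244090038899 [  65.7 -617.1   24.8]
untilt [-0.468  0.629  0.001] yaw [ 0.     0.    -0.887]
```

The shaker is measured standing at (0.457,0.345), top about 0.05. I bring the reacher upright, then go back over the holder.

```bash
python3 -m jog '-0.05 0.067 0 3 -5 5 45; -0.1 0.135 0 8 -10 12 45; -0.15 0.202 0 14 -18 20 45; -0.201 0.27 0 20 -28 27 45; -0.251 0.337 0 26 -40 32 45; -0.301 0.404 0 32 -55 35 45; -0.351 0.472 0 36 -72 36 45; -0.401 0.539 0 40 -92 36 45; -0.445 0.598 0 43 -114 36 45; -0.468 0.629 0 46 -136 36 45; -0.468 0.629 0 48 -158 36 45; -0.468 0.629 0 49 -178 36 45'
python3 -m jog '0 0 -0.04 1 -22 0 45; 0 0 -0.1 2 -46 0 45; 0 0 -0.17 3 -72 0 45; 0 0 -0.25 4 -100 0 45; 0 0 -0.33 5 -130 0 45; 0 0 -0.41 6 -160 0 45; 0 0 -0.49 7 -190 0 45; 0 0 -0.57 8 -220 0 45; 0 0 -0.65 9 -250 0 45; 0 0 -0.72 10 -280 0 45; 0 0 -0.78 11 -308 0 45; 0 0 -0.84 12 -335 0 45'
python3 - <<'E'
from h import *
s=manip.get_state();p=s['ee_pos'];R0=s['tool_rot']
RH=np.array([[.969,-.246,0],[-.246,-.969,0],[0,0,-1]])
print(s['joints'].round(1),R.from_matrix(RH@R0.T).as_rotvec().round(3),((np.array([.4314,-.3445,.298])-p)*1e3).round(1))
E
```

```text
t: 17.78
ee_pos: [0.414, 0.0936, 0.2956]
tool_rot: [[0.803, 0.595, -0.008], [0.595, -0.804, -0.002], [-0.008, -0.003, -1.0]]
contact_force: [-0.2, -0.3, -1.9]
opening: 0.045
finger_force: 12.1
t: 18.78
ee_pos: [0.4253, -0.2417, 0.2959]
tool_rot: [[0.979, -0.205, -0.006], [-0.205, -0.979, 0.003], [-0.006, -0.002, -1.0]]
contact_force: [-0.3, 0.4, -1.4]
opening: 0.0451
finger_force: 12.1
[-35.9 -15.7 108.3  -0.   87.7  66. ] [-0.003 -0.006 -0.042] [   6.1 -102.8    2.1]
```

```bash
python3 -m jog '-0.001 -0.002 -0.01 1 -20 1 45; -0.002 -0.004 -0.02 3 -42 1 45; -0.003 -0.006 -0.035 4 -64 1 45; -0.003 -0.006 -0.042 5 -82 1 45; -0.003 -0.006 -0.042 6 -95 1 45; -0.003 -0.006 -0.042 6 -102 1 45; -0.003 -0.006 -0.042 6 -103 1 45; -0.003 -0.006 -0.042 6 -103 1 45; -0.003 -0.006 -0.042 6 -103 1 45'
python3 - <<'E'
from h import *
s=manip.get_state();p=s['ee_pos'];Rm=s['tool_rot'];print(p,Rm.round(3).tolist())
d=grab('side');P=cloud(d).reshape(-1,3);T=(P-p)@Rm
m=(d['color'].reshape(-1,3).max(1)<60)&(T[:,2]>.07)&(T[:,2]<.14)&(abs(T[:,0])<.05)&(abs(T[:,1])<.05)
q=T[m];print(len(q))
for a in np.arange(.07,.14,.014):
    k=q[(q[:,2]>=a)&(q[:,2]<a+.014)];print(a.round(3),len(k),[ (k[k[:,1]*g>0].mean(0).round(4).tolist() if (k[:,1]*g>0).any() else None) for g in(1,-1)])
cv2.imwrite('pics/s8.png',cv2.resize(d['color'][80:230,250:400],(600,600),interpolation=cv2.INTER_CUBIC))
E
```

```text
t: 19.53
ee_pos: [0.4321, -0.3426, 0.2986]
tool_rot: [[0.97, -0.242, 0.002], [-0.242, -0.97, -0.0], [0.002, -0.0, -1.0]]
contact_force: [-0.0, 0.2, -2.1]
opening: 0.0449
finger_force: 12.1
[ 0.43207524 -0.34264697  0.29864471] [[0.97, -0.242, 0.002], [-0.242, -0.97, -0.0], [0.002, -0.0, -1.0]]
151
0.07 17 [[-0.009, 0.0178, 0.0784], [-0.0053, -0.0278, 0.0789]]
0.084 39 [[-0.0037, 0.0233, 0.0915], [-0.0032, -0.0266, 0.0911]]
0.098 34 [[-0.0048, 0.0234, 0.1056], [-0.0019, -0.0266, 0.1052]]
0.112 38 [[-0.0041, 0.0242, 0.1196], [-0.0041, -0.0271, 0.1188]]
0.126 23 [[-0.0035, 0.0232, 0.1301], [-0.0047, -0.0275, 0.1305]]
```

View pics/s8.png

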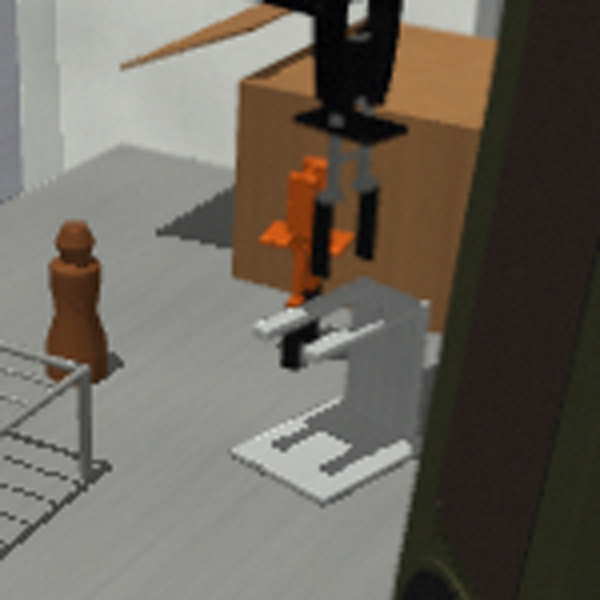

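The side view shows the reacher upright in the fingers, jaws (320–370, 200–265) over the slot (320,320), with x offset under 5 mm and no pitch. I lower it.

```bash
python3 -m jog '0 0 0 0 -2 -10 45; 0 0 0 0 -2 -25 45; 0 0 0 0 -2 -42 45; 0 0 0 0 -2 -60 45; 0 0 0 0 -2 -78 45; 0 0 0 0 -2 -96 45; 0 0 0 0 -2 -112 45; 0 0 0 0 -2 -126 45; 0 0 0 0 -2 -136 45; 0 0 0 0 -2 -142 45; 0 0 0 0 -2 -145 45; 0 0 0 0 -2 -145 45'
python3 -m jog '0 0 0 0 0 -1 45; 0 0 0 0 0 -2 45; 0 0 0 0 0 -3 45; 0 0 0 0 0 -4 45; 0 0 0 0 0 -4 45; 0 0 0 0 0 -4 45'
```

```text
t: 20.58
ee_pos: [0.432, -0.3453, 0.1535]
tool_rot: [[0.97, -0.242, 0.001], [-0.242, -0.97, -0.001], [0.002, 0.0, -1.0]]
contact_force: [0.4, -0.3, -1.3]
opening: 0.0455
finger_force: 12.1
t: 21.08
ee_pos: [0.4321, -0.3455, 0.15]
tool_rot: [[0.97, -0.242, 0.002], [-0.242, -0.97, -0.001], [0.002, 0.001, -1.0]]
contact_force: [-0.2, 0.1, -2.2]
opening: 0.0452
finger_force: 12.1
```

```bash
python3 -m jog '0 0 0 0 0 -0.5 45; 0 0 0 0 0 -1 45; 0 0 0 0 0 -1.5 45; 0 0 0 0 0 -1.5 45'
```

```text
t: 21.42
ee_pos: [0.4321, -0.3456, 0.1493]
tool_rot: [[0.97, -0.242, 0.002], [-0.242, -0.97, -0.001], [0.002, 0.001, -1.0]]
contact_force: [-2.2, 1.6, 5.0]
opening: 0.0451
finger_force: 11.7
```

It is resting on the prongs. I open, then rise.

```bash
python3 -m jog '0 0 0 0 0 0.5 47; 0 0 0 0 0 0.5 49; 0 0 0 0 0 0.5 52; 0 0 0 0 0 0.5 58; 0 0 0 0 0 0.5 70; 0 0 0 0 0 0.5 85; 0 0 0 0 0 0.5 95; 0 0 0 0 0 0.5 95; 0 0 0 0 0 0.5 95; 0 0 0 0 0 0.5 95'
python3 -m jog '0 0 0 0 0 8 95; 0 0 0 0 0 25 95; 0 0 0 0 0 45 95; 0 0 0 0 0 70 95; 0 0 0 0 0 100 95; 0 0 0 0 0 130 95; 0 0 0 0 0 150 95; -0 0 0 -30 30 150 95; 0 0 0 -60 60 150 95; 0 0 0 -85 85 150 95; 0 0 0 -90 90 150 95; 0 0 0 -90 90 150 95'
python3 - <<'E'
from h import *
d=grab('side');t=grab('top')
im=np.zeros((600,800,3),np.uint8);im[:,:400]=cv2.resize(d['color'][110:230,290:370],(400,600));im[:300,400:]=cv2.resize(t['color'][190:250,310:390],(400,300));im[300:,400:]=cv2.resize(d['color'][250:370,100:260],(400,300))
cv2.imwrite('pics/f.png',im)
P=cloud(t);m=(t['color'].max(2)<50)&(abs(P[:,:,0]-.431)<.07)&(abs(P[:,:,1]+.344)<.08)
for z0,z1 in((.1,.135),(.165,.21)):
    q=P[m&(P[:,:,2]>z0)&(P[:,:,2]<z1)];print(len(q),q[:,2].max() if len(q) else'',cv2.minAreaRect((q[:,:2]*1000).astype(np.float32)) if len(q)>4 else '')
P=cloud(d).reshape(-1,3);q=P[(np.hypot(P[:,0]-.46,P[:,1]-.343)<.04)&(P[:,2]>.015)&(P[:,2]<.07)];print(len(q),q.min(0).round(3),q.max(0).round(3))
E
```

```text
t: 22.25
ee_pos: [0.432, -0.3455, 0.1488]
tool_rot: [[0.97, -0.242, 0.002], [-0.242, -0.97, -0.001], [0.002, 0.001, -1.0]]
contact_force: [-0.5, -0.5, -0.2]
opening: 0.0921
finger_force: 0.0
t: 23.25
ee_pos: [0.3413, -0.2545, 0.3001]
tool_rot: [[0.97, -0.242, 0.004], [-0.242, -0.97, -0.003], [0.005, 0.002, -1.0]]
contact_force: [-0.0, -0.1, -0.1]
opening: 0.0951
finger_force: 0.0
100 0.13497655488124605 ((432.40789794921875, -348.6387023925781), (33.88600540161133, 68.9554672241211), 88.13703918457031)
66 0.20238521078470995 ((432.0683898925781, -342.7970886230469), (50.08140563964844, 22.746461868286133), 73.95099639892578)
298 [0.441 0.328 0.015] [0.472 0.36  0.052]
```

View pics/f.png

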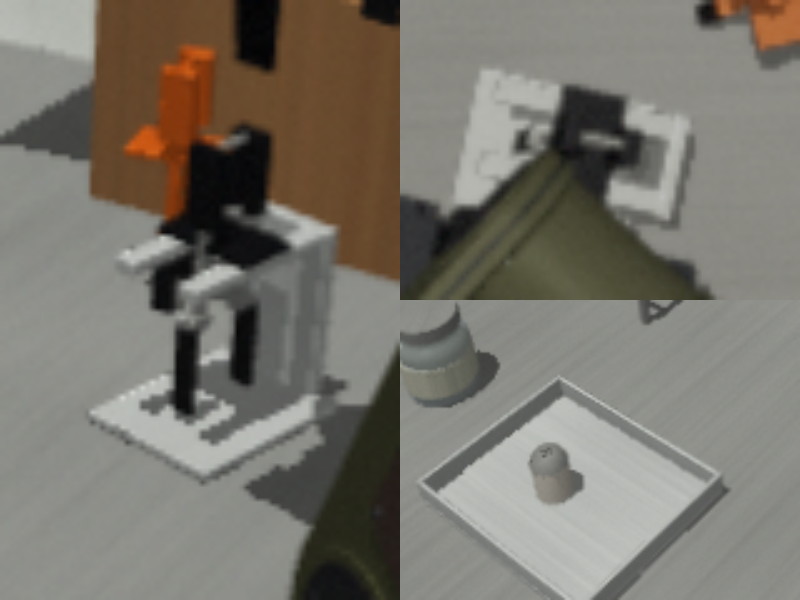

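The final view shows the reacher hanging upright by its collar on the prongs (230,240) with the trigger free, its grip blocks measured 50 mm across. The shaker stands upright in the tray (550,475), and the fingers are clear of everything.

```bash
python3 -c "from bench import manip; print(manip.sign_off())"
```

```text
the job is handed in; nothing more can be done
None
```

The job is handed in at about 23 s of the 58 s allowed: the shaker stands upright in the tray, the reacher hangs back in the larger holder with its trigger free, and nothing else was touched; the sign-off returned no verdict.

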